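# Sound-check a small keyboard

### The arm

A 6-joint arm with a two-finger parallel gripper is mounted at the origin on the work surface. World frame = base frame: x ahead of the robot, y to its left, z up, the work surface at z = 0. Lengths are in m, angles in rad, forces in N, time in s.
With the tool pointing down it reaches from about 0.325 to 0.925 m from the base axis. Payload 3.1 kg.
Tool frame: the origin (TCP) lies on the mounting face of the last link; the fingertips stand 173 mm ahead of it and the grasp point (between the pads) lies 155 mm ahead of it; z points along the fingers, y is the line along which they close (so a half turn about z gives the same grasp; the last joint's range is limited). The gripper opens to 85 mm and grips with 20 to 120 N. Pads are 22 mm wide; open, the fingers measure 114 mm over their backs; the gripper's body (76 mm by 85 mm) begins 54 mm behind the grasp point. The pads swing forward as they close: fully open they stand 13 mm farther back than shut.
Start: joints at [1.018, 0.217, 1.613, -0, 1.311, -0.112], TCP at [0.267, 0.565, 0.405] pointing down, gripper open.
Joint ranges: [-2.75, 2.75], [-0.78, 2.1], [0.31, 2.55], [-1.13, 4.27], [0.13, 2.63], [-2.58, 2.58]. Speed limits (rad/s): [2.79, 2.79, 3.14, 3.14, 3.14, 3.14].

### API

Orientations are given as a rotation vector (axis times angle).
In Python, from plant import bot gives the robot as it stands. The module is installed in compiled form; this text tells all that it offers.
- The arm moves only by the tool move_arm, never from a script. Its argument "rows" is a list of rows, each a list of 5 numbers: the finger opening in mm, from 0 to 85.4, then the shift along the tool's x, y, z normalised to -1 to 1, where 1 is 250 mm, then the turn about the tool's z normalised to -1 to 1, where 1 is pi/2 rad. In form: [[grip, dx, dy, dz, spin], ...]. A call has exactly 5 rows; each row is the pose to reach, as a shift and turn from the pose commanded when the call began, along the tool's axes at that moment; what a row does not reach only later rows make up. A row lasts 1/12 s, in which the tool goes at most 41.7 mm and 7.16 degrees, less where a joint would pass 70% of its speed; a pose out of reach is approached as far as the arm can. A call with a number of a shift or a turn outside -1 to 1 is refused whole. A call with a gripper value outside its range is refused whole. The fingers move at their own pace and stop on an object; the grip force is fixed at half the most. Time passes only in rows, so rows that repeat a pose let the fingers close, or fill a call up. It gives the time, the measured TCP pose, the force, the opening and the grip force at its end, in the units of the state.
- bot.sense(): the state, without advancing time (a new reading comes with each control period).
- bot.camera(name): name is "scene" or "top"; returns a dict with "frame" (400x640x3 uint8, red, green, blue), "z_map" (400x640 float32, m along the optical axis (not along the pixel's ray), 0 where there is no reading), "vertical_fov" (degrees; the focal length in pixels is half the picture's height over the tangent of half this angle, whatever the lens; pixels are square), "cx", "cy" (the principal point, pixels), "world_from_camera" (4x4, takes a point from camera to world coordinates). Camera axes: x right, y down, z forward; pixel columns grow to the right and rows downward; lengths in m; the calibration is good to about 2 mm. A picture is of the moment at which its call begins.
- bot.hand_in(): hands the job in; it is judged then, once.
The state is a dict: "time_s": time; "qpos": joint angles; "qvel": joint speeds; "joint_efforts": joint torques, N m; "eef_pos": TCP position; "tool_rot": TCP orientation; "contact_force": force on the tool from outside, world axes, zero at the start; "torque": the same for the moment, N m; "opening": opening from 0.0 (shut) to 1.0 (fully open); "gripper_force": force on a finger pad.
Only numpy, scipy, OpenCV 4.12 (cv2) and the standard library are available. Lean on these libraries where they do the work, as an engineer would, in place of code of your own. Each camera call takes 0.05 s, during which the arm holds its last target. There are 200 camera calls.

### The job

Sound-check the small 25-key keyboard on the desk; you are at the player's side, so left is your own left. With closed fingers press its round green power button right in and let it go, then play the left-hand one of its two groups of three black keys, one note at a time from left to right, each key fully down but not hammered and let up before the next. Keep the third one held fully down to hear how the note sustains and finish like that, still holding it; play no other key, and neither lift nor shift anything else on the desk.

Things in the scene. Friction and masses are not known exactly. Their poses are not given: they have to be found in the camera images.
- keyboard: 25-key digital keyboard, 255 mm deep (x) x 445 mm wide (y), black, fixed, level. Origin: centre of its underside, on the desk; x points away from the player, y to the player's left (low notes). Keys: x -114 to +31, y +152 to -200 mm. Behind them a flat panel, top 66 mm above the desk, its two small grey knobs 78 mm. Left of the keys a block 64 mm high, its two grey wheels 70 mm.
- power_top (a point): Centre of the top of the round green power button, 24 mm across, near the left end of the keyboard's panel (x +60, y +160 mm from the keyboard's origin). It stands 8 mm above the panel, is pressed straight down, and this point moves with it.
- power (a joint): Press depth of the green power button in m: 0 = out, 0.005 = fully in against its stop. A spring resists with 1.4 to 3.2 N and returns it.
- fsharp_top (a point): Black key, 10 mm wide, 12 mm proud of the white keys; the point lies on its top face, on its centre line, 24 mm behind its front end, and moves with the key. First (leftmost) key of the left-hand group of three.
- fsharp (a joint): First (leftmost) black key of the left-hand group of three. In rad: 0 = up, 0.055 = fully down on its stop (6 mm of travel at its _top point). A return spring resists with roughly 0.6 to 1.5 N there; more force means it is on its stop.
- gsharp_top (a point): Black key, 10 mm wide, 12 mm proud of the white keys; the point lies on its top face, on its centre line, 24 mm behind its front end, and moves with the key. Middle key of the left-hand group of three.
- gsharp (a joint): Middle black key of the left-hand group of three. In rad: 0 = up, 0.055 = fully down on its stop (6 mm of travel at its _top point). A return spring resists with roughly 0.6 to 1.5 N there; more force means it is on its stop.
- asharp_top (a point): Black key, 10 mm wide, 12 mm proud of the white keys; the point lies on its top face, on its centre line, 24 mm behind its front end, and moves with the key. Third (rightmost) key of the left-hand group of three.
- asharp (a joint): Third (rightmost) black key of the left-hand group of three. In rad: 0 = up, 0.055 = fully down on its stop (6 mm of travel at its _top point). A return spring resists with roughly 0.6 to 1.5 N there; more force means it is on its stop.
- white_keys: All 15 white keys, 23.5 mm apart, tops 50 mm above the desk; origin as the keyboard's. About 0.4 N at the front end starts one down (the three rightmost do not move). Not to be played.
- other_black_keys: The seven other black keys; origin as the keyboard's. From the left the black keys stand in groups of 2, 3, 2, 3 (C to C, two octaves). Black keys: x -59 to +31 mm, 10 mm wide, tops 62 mm above the desk, 27 mm apart within a three. Not to be played.
- metronome: White pocket metronome, 60 x 100 x 18 mm, loose on the right half of the keyboard's panel; origin at the centre of its underside. Leave alone.
- earbud_case: Dark blue rounded earbud case, 46 x 60 x 24 mm, loose on the keyboard's panel right of its display; origin at the centre of its underside. Leave alone.
- mug: White mug, 82 mm across, 92 mm high, on the desk to the right of the keyboard; origin at the centre of its underside. Leave alone.
- screwdriver: Yellow-handled screwdriver, 190 mm long, lying on the desk right of the keyboard; x along it to the tip. Leave alone.
- glue: Blue bottle with white cap, 42 mm across, 115 mm high, on the desk left of the keyboard; origin at the centre of its underside. Leave alone.
- pencil_cup: Red cup of pencils, 72 mm across, 95 mm high, pencils up to 176 mm, on the desk behind the right half of the keyboard; origin at the centre of its underside. Leave alone.
- eraser: White eraser, 45 x 22 x 13 mm, on the desk left of the keyboard; origin at the centre of its underside. Leave alone.

How it is judged:
On the way, in this order (a step that is already met when the one before it is completed fails the run):
1. the green power button is pressed in (value of joint power above 0.0035 m), for 0.05 s.
2. the first key of the left-hand three is fully down, alone (value of joint fsharp above 0.041 rad and value of joint each of gsharp, asharp below 0.02 rad and value of joint power below 0.002 m), for 0.05 s.
3. the middle key of the left-hand three is fully down, alone (value of joint gsharp above 0.041 rad and value of joint each of fsharp, asharp below 0.02 rad and value of joint power below 0.002 m), for 0.05 s.
4. the third key of the left-hand three is fully down, alone (value of joint asharp above 0.041 rad and value of joint each of fsharp, gsharp below 0.02 rad and value of joint power below 0.002 m), for 0.05 s.
At the end, for the whole second after the job is handed in: The third key is held fully down by the fingers (at least 0.041 of its 0.055 rad, with 0.5 to 35 N), the first and middle keys are up (below 0.02 rad), and the power button is out again (below 2 mm) (all of step 4 and contact force between the fingers and asharp_c0 between 0.5 and 35 N); the arm keeps its last pose, push and grip.
It fails at once if two of the three keys are down together (value of joint each of fsharp, gsharp above 0.03 rad or value of joint each of gsharp, asharp above 0.03 rad or value of joint each of fsharp, asharp above 0.03 rad).
It fails at once if another key, white or black, is played (pushed with more than 0.5 N) (contact force between anything else and white_keys above 0.5 N or contact force between anything else and other_black_keys above 0.5 N).
It fails at once if a key is hammered (more than 45 N) (contact force between the fingers and fsharp_c0 above 45 N or contact force between the fingers and gsharp_c0 above 45 N or contact force between the fingers and asharp_c0 above 45 N).
It fails at once if a loose thing on the desk or keyboard is shifted or lifted by more than 20 mm (distance of any of metronome, earbud_case, mug, screwdriver, glue, pencil_cup, eraser from where it was at the start of the episode above 0.02 m).
It also fails if it takes over 48 s, if anything falls off the work surface, if the arm or the gripper's body presses on something with over 40 N, if the wrist force passes 120 N, or if a joint passes its speed limit or range.

## Working session

There is one attempt and no reset: what is moved stays moved. The work goes in short steps, Python scripts to look and compute and a tool call to move; the robot and the scene stay as the last step left them, time stands still between calls to the robot, and variables do not carry over. Pictures are saved under pics/ and viewed, at most 10 in all, crops included, and the job is handed in when it is done.

Besides the shell and the picture viewer there is one more tool, called after "Request:" by a JSON object that holds its "api" and its "payload". move_arm: Moves the arm, as the interface text tells. Scaled input: -1 to 1 covers 250 mm each way for a shift and pi/2 rad each way for a turn. Its arguments: {"type":"object","properties":{"rows":{"type":"array","items":{"type":"array","items":{"type":"number"}}}},"required":["rows"]}

```bash
mkdir -p pics; cat > h.py <<'E'
import numpy as np, cv2
from plant import bot
from scipy.spatial.transform import Rotation as R
def K(c):
    f=c["frame"].shape[0]/2/np.tan(np.radians(c["vertical_fov"])/2); return f
def ray(c,u,v,z):
    T=np.array(c["world_from_camera"]); d=T[:3,:3]@np.array([(u-c["cx"])/K(c),(v-c["cy"])/K(c),1]); o=T[:3,3]
    return o+d*(z-o[2])/d[2]
def cloud(c):
    h,w=c["z_map"].shape; v,u=np.mgrid[:h,:w]; Z=c["z_map"]; f=K(c)
    P=np.stack([(u-c["cx"])/f*Z,(v-c["cy"])/f*Z,Z],-1); T=np.array(c["world_from_camera"])
    return P@T[:3,:3].T+T[:3,3]
E
python3 - <<'E'
from h import *
for n in("top","scene"):
    c=bot.camera(n); cv2.imwrite(f"pics/{n}0.png",c["frame"][...,::-1]); np.savez(f"{n}0.npz",**c)
    print(n,K(c),c["cx"],c["cy"],np.round(c["world_from_camera"],3))
s=bot.sense(); print({k:np.round(v,3) for k,v in s.items()})
E
```

```text
top 477.40857579854554 315.39487482168323 197.86683127175087 [[ 0.022 -0.995  0.101  0.489]
 [-1.    -0.024 -0.02   0.04 ]
 [ 0.022 -0.1   -0.995  1.287]
 [ 0.     0.     0.     1.   ]]
scene 453.6602683344161 311.7315717825694 198.03714271895026 [[ 0.096  0.782 -0.615  1.486]
 [ 0.995 -0.066  0.071 -0.053]
 [ 0.015 -0.619 -0.785  1.198]
 [ 0.     0.     0.     1.   ]]
{'time_s': np.float64(0.1), 'qpos': array([ 1.018,  0.218,  1.615, -0.   ,  1.311, -0.112]), 'qvel': array([-0.002, -0.001, -0.004,  0.   ,  0.001, -0.001]), 'joint_efforts': array([-1.0000e-03, -3.9807e+01, -3.0497e+01, -0.0000e+00,  4.0000e-03,
        0.0000e+00]), 'eef_pos': array([0.266, 0.565, 0.403]), 'tool_rot': array([-6.870e-01, -3.065e+00,  3.000e-03]), 'contact_force': array([-0.176, -1.199,  0.151]), 'torque': array([-0.001,  0.046,  0.018]), 'gripper_force': np.float64(0.0), 'opening': np.float64(1.001)}
```

View pics/top0.png

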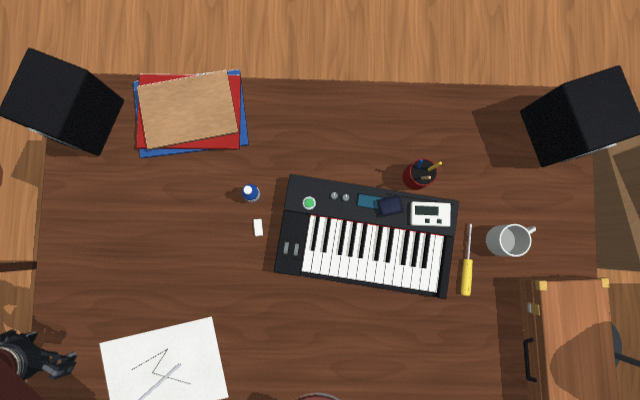

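View pics/scene0.png

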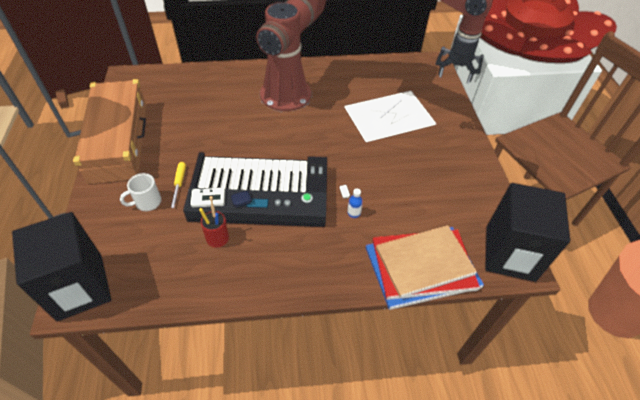

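Top view: the keyboard is yawed by about -8°, with the green button at (309,203), white keys roughly (303..443, 215..293) and the left black three around (345-370,240). The scene view shows the same layout from the far side, with the button at (307,198).

```bash
cat > m.py <<'E'
from h import *
def green(c):
    hsv=cv2.cvtColor(c["frame"],cv2.COLOR_RGB2HSV); m=cv2.inRange(hsv,(50,100,80),(80,255,255))
    n,l,st,ce=cv2.connectedComponentsWithStats(m); i=1+st[1:,4].argmax(); return ce[i],st[i]
G={}
for n in("top","scene"):
    c=dict(np.load(n+"0.npz")); g,st=green(c); p=ray(c,*g,.074); print(n,"green",g,st,p.round(4), "depth",cloud(c)[int(g[1]),int(g[0])].round(4))
    hsv=cv2.cvtColor(c["frame"],cv2.COLOR_RGB2HSV); m=((hsv[...,2]>170)&(hsv[...,1]<50)).astype(np.uint8)
    n2,l,s,ce=cv2.connectedComponentsWithStats(cv2.morphologyEx(m,cv2.MORPH_CLOSE,np.ones((7,7))))
    ok=[i for i in range(1,n2) if np.hypot(*(ce[i]-([375,253] if n=="top" else [253,174])))<30]; i=max(ok,key=lambda i:s[i,4]); print(s[i],ce[i])
    k=(l==i)&(m>0)
    vv,uu=np.nonzero(k); W=np.array([ray(c,u,v,.05)[:2] for u,v in zip(uu,vv)])
    r=cv2.minAreaRect((W*1000).astype(np.float32)); print("rect mm",r)
    G[n]=(p,r,c)
# keyboard frame from the white rectangle; print pose and black key profile
for n,(p,r,c) in G.items():
    box=cv2.boxPoints(r)/1000; e=max(((box[i]-box[i-1]) for i in range(4)),key=np.linalg.norm); ey=e/np.linalg.norm(e); ey=ey*np.sign(ey[1]); ex=np.array([ey[1],-ey[0]])
    ctr=np.array(r[0])/1000; o=ctr-ex*(-.0415)-ey*(-.024); yaw=np.degrees(np.arctan2(ex[1],ex[0]))
    print(n,"origin",o.round(4),"yaw",yaw.round(2),"green pred",(o+.06*ex+.16*ey).round(4))
    gray=cv2.cvtColor(c["frame"],cv2.COLOR_RGB2GRAY).astype(np.float32); T=np.linalg.inv(c["world_from_camera"]); f=K(c)
    ys=np.arange(.16,-.21,-.0005); prof=0
    for xk in np.arange(-.05,-.02,.003):
        P=np.c_[o+xk*ex+ys[:,None]*ey,np.full(len(ys),.062)]; q=P@T[:3,:3].T+T[:3,3]
        uv=(q[:,:2]/q[:,2:]*f+[c["cx"],c["cy"]]).astype(np.float32); prof=prof+cv2.remap(gray,uv[:,:1],uv[:,1:],cv2.INTER_LINEAR)[:,0]/10
    dark=prof<100; ed=np.flatnonzero(np.diff(dark.astype(int))); print(prof.min(),prof.max())
    print([ (round((ys[a]+ys[b])*500,1),round((ys[a]-ys[b])*1000,1)) for a,b in zip(ed[:-1],ed[1:]) if dark[a+1]])
E
python3 m.py
```

```text
top green [308.8245614  202.43859649] [305 199   9   8  57] [0.5994 0.0325 0.074 ] depth [0.6004 0.0346 0.0742]
[ 302  197  142   95 7678] [372.10380307 253.13493097]
rect mm ((498.42950439453125, -126.79731750488281), (374.30572509765625, 191.43328857421875), 82.26285552978516)
scene green [306.54054054 196.08108108] [304 193   6   7  37] [0.5968 0.0338 0.074 ] depth [0.5956 0.0322 0.0731]
[ 191  157  130   49 3896] [247.90092402 177.60446612]
rect mm ((496.1463623046875, -121.07156372070312), (418.3194885253906, 208.62083435058594), 85.12852478027344)
top origin [ 0.5428 -0.1086] yaw -7.74 green pred [0.6238 0.0419]
10.852637 246.4421
[(np.float64(120.2), np.float64(8.5)), (np.float64(90.7), np.float64(8.5)), (np.float64(50.2), np.float64(9.5)), (np.float64(23.7), np.float64(9.5)), (np.float64(-3.5), np.float64(10.0)), (np.float64(-43.5), np.float64(10.0)), (np.float64(-73.0), np.float64(11.0)), (np.float64(-113.3), np.float64(10.5)), (np.float64(-140.3), np.float64(11.5)), (np.float64(-167.3), np.float64(11.5))]
scene origin [ 0.5395 -0.1007] yaw -4.87 green pred [0.6129 0.0536]
34.36816 253.19511
[(np.float64(116.0), np.float64(5.0)), (np.float64(86.7), np.float64(5.5)), (np.float64(46.5), np.float64(6.0)), (np.float64(19.5), np.float64(6.0)), (np.float64(-7.5), np.float64(6.0)), (np.float64(-47.8), np.float64(6.5)), (np.float64(-77.3), np.float64(6.5)), (np.float64(-117.5), np.float64(7.0)), (np.float64(-144.5), np.float64(7.0)), (np.float64(-171.3), np.float64(7.5))]
```

```bash
cat > m2.py <<'E'
from h import *
def samp(c,gray,P):
    T=np.linalg.inv(c["world_from_camera"]); q=P@T[:3,:3].T+T[:3,3]; uv=(q[:,:2]/q[:,2:]*K(c)+[c["cx"],c["cy"]]).astype(np.float32)
    return cv2.remap(gray,uv[:,:1].copy(),uv[:,1:].copy(),cv2.INTER_LINEAR)[:,0]
ys=np.arange(.16,-.21,-.0005)
for n,yaw,o in(("top",-8.2,[.530,-.115]),("scene",-8.2,[.530,-.115])):
    c=dict(np.load(n+"0.npz")); gray=cv2.cvtColor(c["frame"],cv2.COLOR_RGB2GRAY).astype(np.float32); o=np.array(o)
    for it in range(3):
        a=np.radians(yaw); ex=np.array([np.cos(a),np.sin(a)]); ey=np.array([-ex[1],ex[0]])
        xs=np.arange(-.16,-.06,.0005); E=[]   # front edge of white keys
        for k in range(15):
            y=.152-.0235*(k+.5); s=samp(c,gray,np.c_[o+xs[:,None]*ex+y*ey,np.full(len(xs),.05)])
            i=np.flatnonzero((s[:-1]<140)&(s[1:]>=140)); 
            if len(i): E.append((y,xs[i[-1]]))
        E=np.array(E); fe=np.polyfit(E[:,0],E[:,1],1)
        C={}
        for xk in(-.05,-.04,-.03,-.02,-.01):
            s=samp(c,gray,np.c_[o+xk*ex+ys[:,None]*ey,np.full(len(ys),.062)]); d=(s<120).astype(int); up=np.flatnonzero(np.diff(d)==1); dn=np.flatnonzero(np.diff(d)==-1)
            L=[(ys[i]+ys[dn[dn>i][0]])/2 for i in up if (dn>i).any() and .003<ys[i]-ys[dn[dn>i][0]]<.016]
            C[xk]=np.array(L)
        ok=[x for x in C if len(C[x])==10]; 
        M=np.array([C[x] for x in ok]); sl=np.polyfit(ok,M.mean(1),1)[0]
        print(n,it,"yaw",round(yaw,2),"o",o.round(4),"front slope deg",np.degrees(fe[0]).round(2),"front x",(fe[0]*-.024+fe[1]).round(4),len(E),"key slope deg",np.degrees(sl).round(2),[len(v) for v in C.values()])
        # y: white field symmetric: three-groups centred at .0345 (G#) and -.130
        mean=M.mean(0); dy=((mean[3]-.0345)+(mean[8]-(.0345-7*.0235)))/2
        yaw+=np.degrees(-fe[0]) ; o=o+ex*(fe[0]*-.024+fe[1]+.114)+ey*dy
    a=np.radians(yaw); ex=np.array([np.cos(a),np.sin(a)]); ey=np.array([-ex[1],ex[0]])
    print("keys y mm",(mean*1000).round(1),"final o",o.round(4),"yaw",round(yaw,2))
    for nm,x,y in(("power",.06,.16),("F#",-.035,.0615),("G#",-.035,.0345),("A#",-.035,.0075)): print(nm,(o+x*ex+y*ey).round(4))
E
python3 m2.py
```

```text
top 0 yaw -8.2 o [ 0.53  -0.115] front slope deg -3.23 front x -0.1212 15 key slope deg 0.49 [10, 10, 10, 10, 10]
top 1 yaw -4.97 o [ 0.5224 -0.1168] front slope deg 2.76 front x -0.1197 15 key slope deg -2.81 [10, 10, 10, 10, 10]
top 2 yaw -7.73 o [ 0.5169 -0.1147] front slope deg -0.04 front x -0.1126 15 key slope deg -0.07 [10, 10, 10, 10, 10]
keys y mm [ 129.7  100.2   59.9   33.     6.1  -34.1  -63.5 -103.9 -130.8 -157.7] final o [ 0.5182 -0.116 ] yaw -7.69
power [0.599  0.0345]
F# [ 0.4917 -0.0504]
G# [ 0.4881 -0.0772]
A# [ 0.4845 -0.1039]
scene 0 yaw -8.2 o [ 0.53  -0.115] front slope deg -0.97 front x -0.1221 15 key slope deg 0.39 [10, 10, 10, 10, 10]
scene 1 yaw -7.23 o [ 0.5218 -0.115 ] front slope deg 0.51 front x -0.1236 15 key slope deg -0.37 [10, 10, 10, 10, 10]
scene 2 yaw -7.74 o [ 0.5123 -0.1134] front slope deg 0.03 front x -0.1138 15 key slope deg 0.17 [0, 10, 10, 10, 10]
keys y mm [ 130.4  101.1   60.8   33.9    7.2  -33.3  -62.6 -103.1 -129.9 -156.6] final o [ 0.5125 -0.1136] yaw -7.76
power [0.5936 0.0368]
F# [ 0.4861 -0.048 ]
G# [ 0.4825 -0.0747]
A# [ 0.4788 -0.1015]
```

```bash
cat > p.py <<'E'
from h import *
import sys
# usage: p.py x y z yaw_deg : shift to a target (normalised), tool y along yaw
x,y,z,w=map(float,sys.argv[1:5]); s=bot.sense(); Rm=R.from_rotvec(s["tool_rot"]).as_matrix()
d=Rm.T@(np.array([x,y,z])-s["eef_pos"]); yw=np.degrees(np.arctan2(Rm[1,1],Rm[0,1]))
print("t",s["time_s"],"pos",np.round(s["eef_pos"],4),"ty yaw",yw.round(2),"tool z",Rm[:,2].round(4),"F",np.round(s["contact_force"],2),"open",s["opening"],"q",np.round(s["qpos"],2))
print("norm shift",(d/.25).round(3),"mm",(d*1000).round(1),"spin",((yw-w)/90).round(4))
E
python3 p.py .597 .034 .34 -7.7
```

```text
t 0.1 pos [0.2664 0.565  0.4035] ty yaw 64.75 tool z [-0.0011 -0.0019 -1.    ] F [-0.18 -1.2   0.15] open 1.0008391893935233 q [ 1.02  0.22  1.61 -0.    1.31 -0.11]
norm shift [-2.102 -1.356  0.256] mm [-525.5 -339.    64.1] spin 0.805
```

Request:
{"api": "move_arm", "payload": {"rows": [[0,-0.13,-0.08,0.02,0.05],[0,-0.26,-0.17,0.03,0.1],[0,-0.39,-0.25,0.05,0.15],[0,-0.52,-0.34,0.06,0.2],[0,-0.65,-0.42,0.08,0.25]]}}

```text
time_s: 0.52
eef_pos: [0.3691, 0.3993, 0.3843]
tool_rot: [-1.276, -2.871, 0.001]
contact_force: [1.7, -0.4, -1.3]
opening: 0.299
gripper_force: 0.0
```

```bash
python3 p.py .597 .034 .34 -7.7
```

```text
t 0.5167 pos [0.3691 0.3993 0.3843] ty yaw 42.07 tool z [-3.e-04 -5.e-04 -1.e+00] F [ 1.71 -0.45 -1.26] open 0.29911963141944814 q [ 0.7   0.06  1.83 -0.    1.25 -0.04]
norm shift [-1.696 -0.302  0.177] mm [-423.9  -75.5   44.4] spin 0.553
```

Request:
{"api": "move_arm", "payload": {"rows": [[0,-0.15,-0.03,0.02,0.05],[0,-0.3,-0.06,0.03,0.11],[0,-0.45,-0.08,0.05,0.16],[0,-0.6,-0.11,0.06,0.22],[0,-0.75,-0.14,0.08,0.27]]}}

```text
time_s: 0.93
eef_pos: [0.4695, 0.2369, 0.3645]
tool_rot: [1.853, 2.537, 0.0]
contact_force: [0.4, 0.4, 0.2]
opening: 0.003
gripper_force: 0.0
```

```bash
python3 p.py .597 .034 .34 -7.7
```

```text
t 0.9333 pos [0.4695 0.2369 0.3645] ty yaw 17.7 tool z [ 1.e-04  1.e-04 -1.e+00] F [0.35 0.44 0.19] open 0.0028267897096125516 q [0.33 0.04 1.88 0.   1.21 0.02]
norm shift [-0.928  0.239  0.098] mm [-232.1   59.8   24.5] spin 0.2822
```

Request:
{"api": "move_arm", "payload": {"rows": [[0,-0.15,0.04,0.02,0.05],[0,-0.3,0.08,0.04,0.11],[0,-0.45,0.12,0.05,0.17],[0,-0.6,0.16,0.07,0.23],[0,-0.75,0.19,0.08,0.28]]}}

```text
time_s: 1.35
eef_pos: [0.5724, 0.0731, 0.3437]
tool_rot: [-2.362, -2.07, 0.001]
contact_force: [1.3, 0.9, -0.1]
opening: -0.001
gripper_force: 0.0
```

```bash
python3 p.py .597 .034 .27 -7.7
```

```text
t 1.35 pos [0.5724 0.0731 0.3437] ty yaw -7.52 tool z [-1.1e-03  2.0e-04 -1.0e+00] F [ 1.29  0.89 -0.1 ] open -0.0010987085445995795 q [0.01 0.18 1.78 0.   1.19 0.14]
norm shift [-0.142  0.118  0.295] mm [-35.5  29.5  73.7] spin 0.002
```

Request:
{"api": "move_arm", "payload": {"rows": [[0,-0.05,0.04,0.06,0],[0,-0.1,0.08,0.12,0],[0,-0.14,0.12,0.17,0],[0,-0.14,0.12,0.17,0],[0,-0.14,0.12,0.17,0]]}}

```text
time_s: 1.77
eef_pos: [0.5968, 0.036, 0.3007]
tool_rot: [-2.357, -2.073, 0.004]
contact_force: [-0.2, -0.0, 0.3]
opening: 0.002
gripper_force: 0.0
```

```bash
python3 p.py .597 .034 .254 -7.7; python3 - <<'E'
from h import *
A=[]
for n in("top","scene"):
    c=bot.camera(n); f=c["frame"][...,::-1]; x,y=(280,150) if n=="top" else (240,110); A.append(cv2.resize(f[y:y+130,x:x+130],(400,400),interpolation=cv2.INTER_CUBIC))
cv2.imwrite("pics/a.png",np.hstack(A))
E
```

```text
t 1.7667 pos [0.5968 0.036  0.3007] ty yaw -7.34 tool z [-3.5e-03  6.0e-04 -1.0e+00] F [-0.17 -0.05  0.26] open 0.0018866082804358123 q [-0.06  0.27  1.76  0.    1.12  0.07]
norm shift [-0.008  0.003  0.187] mm [-1.9  0.7 46.7] spin 0.004
```

View pics/a.png

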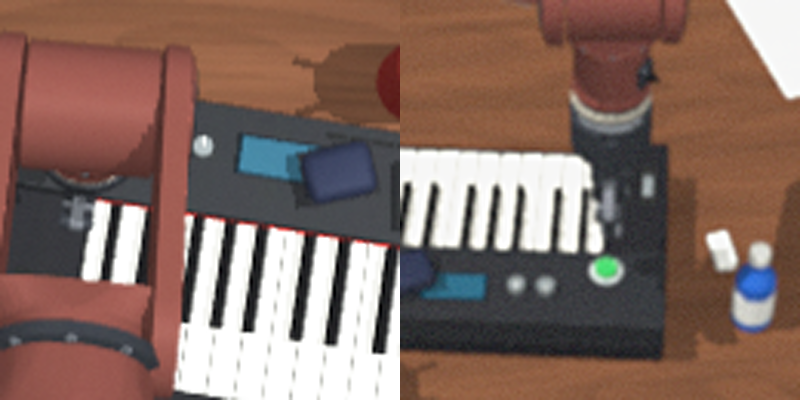

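The scene crop shows the fingertips at about (610,220), directly above the button at (606,268), with the knobs well clear to the left. In the top crop the arm hides the button.

Request:
{"api": "move_arm", "payload": {"rows": [[0,-0.01,0,0.05,0],[0,-0.01,0,0.1,0],[0,-0.01,0,0.15,0],[0,-0.01,0,0.18,0],[0,-0.01,0,0.18,0]]}}

```text
time_s: 2.28
eef_pos: [0.5952, 0.0343, 0.2537]
tool_rot: [-2.354, -2.074, 0.007]
contact_force: [-0.5, -0.5, -0.3]
opening: -0.001
gripper_force: 0.0
```

Request:
{"api": "move_arm", "payload": {"rows": [[0,0,0,0.008,0],[0,0,0,0.016,0],[0,0,0,0.024,0],[0,0,0,0.03,0],[0,0,0,0.03,0]]}}

```text
time_s: 2.7
eef_pos: [0.597, 0.0339, 0.2498]
tool_rot: [2.358, 2.076, 0.0]
contact_force: [-0.4, -0.1, -0.1]
opening: 0.002
gripper_force: 0.0
```

Request:
{"api": "move_arm", "payload": {"rows": [[0,0,0,0.004,0],[0,0,0,0.008,0],[0,0,0,0.012,0],[0,0,0,0.012,0],[0,0,0,0.012,0]]}}

```text
time_s: 3.12
eef_pos: [0.5971, 0.0339, 0.247]
tool_rot: [2.357, 2.076, 0.001]
contact_force: [0.2, 0.3, 2.5]
opening: -0.001
gripper_force: 0.7
```

```bash
python3 p.py .597 .034 .247 -7.7
```

```text
t 3.1167 pos [0.5971 0.0339 0.247 ] ty yaw -7.26 tool z [ 5.e-04 -0.e+00 -1.e+00] F [0.24 0.25 2.51] open -0.0006114928666105097 q [-0.06  0.34  1.78 -0.    1.02  0.07]
norm shift [ 0.    -0.001  0.   ] mm [ 0.1 -0.1  0. ] spin 0.0049
```

Request:
{"api": "move_arm", "payload": {"rows": [[0,0,0,0.004,0],[0,0,0,0.008,0],[0,0,0,0.012,0],[0,0,0,0.016,0],[0,0,0,0.016,0]]}}

```text
time_s: 3.53
eef_pos: [0.5971, 0.0339, 0.2428]
tool_rot: [2.357, 2.076, 0.001]
contact_force: [-0.6, -0.0, 3.6]
opening: 0.001
gripper_force: 1.5
```

Request:
{"api": "move_arm", "payload": {"rows": [[0,0,0,0.002,0],[0,0,0,0.004,0],[0,0,0,0.004,0],[0,0,0,0.004,0],[0,0,0,0.004,0]]}}

```text
time_s: 3.95
eef_pos: [0.5972, 0.0339, 0.2425]
tool_rot: [2.357, 2.076, 0.0]
contact_force: [-1.0, -0.9, 5.6]
opening: 0.002
gripper_force: 2.8
```

Request:
{"api": "move_arm", "payload": {"rows": [[0,0,0,0.002,0],[0,0,0,0.004,0],[0,0,0,0.006,0],[0,0,0,0.006,0],[0,0,0,0.006,0]]}}

```text
time_s: 4.37
eef_pos: [0.5973, 0.0339, 0.2423]
tool_rot: [2.357, 2.077, -0.0]
contact_force: [-4.0, 0.2, 12.3]
opening: -0.001
gripper_force: 6.0
```

Request:
{"api": "move_arm", "payload": {"rows": [[0,0,0,-0.02,0],[0,0,0,-0.06,0],[0,0,0,-0.12,0],[0,0,0,-0.16,0],[0,0,0,-0.16,0]]}}

```text
time_s: 4.78
eef_pos: [0.598, 0.0339, 0.2829]
tool_rot: [2.355, 2.074, 0.005]
contact_force: [0.7, 0.3, -0.7]
opening: -0.004
gripper_force: 0.0
```

```bash
python3 p.py .489 -.0492 .27 -7.7
```

```text
t 4.7833 pos [0.598  0.0339 0.2829] ty yaw -7.25 tool z [ 4.6e-03 -2.0e-04 -1.0e+00] F [ 0.67  0.26 -0.74] open -0.004417488453055437 q [-0.06  0.29  1.77  0.    1.08  0.07]
norm shift [-0.385 -0.391  0.049] mm [-96.2 -97.7  12.4] spin 0.005
```

Request:
{"api": "move_arm", "payload": {"rows": [[0,-0.1,-0.1,0,0.005],[0,-0.2,-0.2,0,0.005],[0,-0.3,-0.3,0.02,0.005],[0,-0.385,-0.39,0.05,0.005],[0,-0.385,-0.39,0.05,0.005]]}}

```text
time_s: 5.2
eef_pos: [0.4826, -0.0505, 0.2642]
tool_rot: [-2.363, -2.059, 0.011]
contact_force: [0.1, 0.4, -1.4]
opening: -0.002
gripper_force: 0.0
```

```bash
python3 p.py .489 -.0492 .24 -7.7; python3 - <<'E'
from h import *
A=[]
for n in("top","scene"):
    c=bot.camera(n); f=c["frame"][...,::-1]; x,y=(280,170) if n=="top" else (210,110); A.append(cv2.resize(f[y:y+130,x:x+130],(400,400),interpolation=cv2.INTER_CUBIC))
    s=bot.sense(); T=np.linalg.inv(c["world_from_camera"]); p=np.array(s["eef_pos"])-[0,0,.173]; q=T[:3,:3]@p+T[:3,3]; uv=q[:2]/q[2]*K(c)+[c["cx"],c["cy"]]; print(n,"tip pred in crop",((uv-[x,y])*400/130).round())
cv2.imwrite("pics/b.png",np.hstack(A))
E
```

```text
t 5.2 pos [ 0.4826 -0.0505  0.2642] ty yaw -7.85 tool z [-0.0101  0.001  -0.9999] F [ 0.05  0.39 -1.43] open -0.001727329889907598 q [-0.25  0.1   2.04 -0.    1.01 -0.11]
norm shift [0.009 0.026 0.096] mm [ 2.2  6.4 24.1] spin -0.0017
top tip pred in crop [187. 241.]
scene tip pred in crop [210. 178.]
```

View pics/b.png

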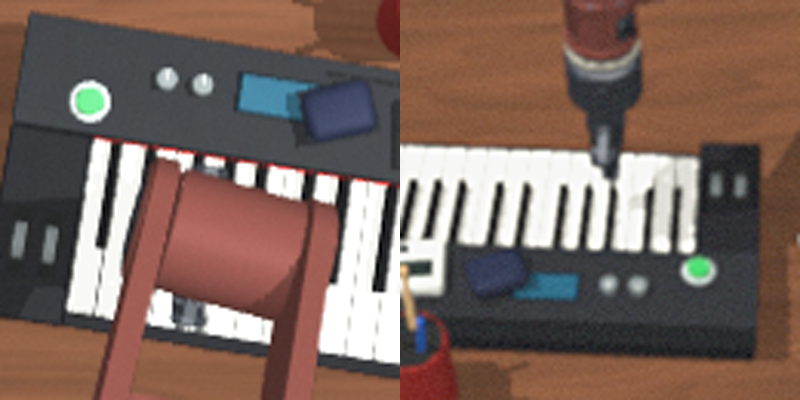

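The tips appear at about (612,178) in the scene crop, where projection predicts (610,178), over F# (about 620); the green button is clear. I'll settle and lower.

Request:
{"api": "move_arm", "payload": {"rows": [[0,0,0,0.02,0],[0,0,0,0.04,0],[0,0,0,0.06,0],[0,0,0,0.06,0],[0,0,0,0.06,0]]}}

```text
time_s: 5.72
eef_pos: [0.4883, -0.0488, 0.2521]
tool_rot: [-2.364, -2.068, 0.001]
contact_force: [-0.2, -0.4, -0.1]
opening: -0.002
gripper_force: 0.0
```

```bash
python3 p.py .489 -.0492 .24 -7.7
```

```text
t 5.7167 pos [ 0.4883 -0.0488  0.2521] ty yaw -7.66 tool z [-1.1e-03  3.0e-04 -1.0e+00] F [-0.24 -0.41 -0.06] open -0.002316318779694724 q [-0.24  0.13  2.04  0.    0.98 -0.11]
norm shift [-0.001  0.003  0.048] mm [-0.3  0.8 12.1] spin 0.0005
```

Request:
{"api": "move_arm", "payload": {"rows": [[0,0,0,0.012,0],[0,0,0,0.024,0],[0,0,0,0.036,0],[0,0,0,0.05,0],[0,0,0,0.05,0]]}}

```text
time_s: 6.13
eef_pos: [0.4876, -0.0492, 0.2393]
tool_rot: [-2.365, -2.066, 0.001]
contact_force: [0.3, 0.5, -0.2]
opening: 0.002
gripper_force: 0.0
```

Request:
{"api": "move_arm", "payload": {"rows": [[0,0,0,0.006,0],[0,0,0,0.012,0],[0,0,0,0.018,0],[0,0,0,0.024,0],[0,0,0,0.024,0]]}}

```text
time_s: 6.55
eef_pos: [0.488, -0.0493, 0.234]
tool_rot: [-2.366, -2.067, 0.0]
contact_force: [-0.5, -0.2, 0.2]
opening: 0.001
gripper_force: 0.5
```

Request:
{"api": "move_arm", "payload": {"rows": [[0,0,0,0.004,0],[0,0,0,0.008,0],[0,0,0,0.012,0],[0,0,0,0.016,0],[0,0,0,0.016,0]]}}

```text
time_s: 6.97
eef_pos: [0.4879, -0.0492, 0.23]
tool_rot: [-2.365, -2.067, 0.0]
contact_force: [-0.7, 0.5, 1.4]
opening: 0.002
gripper_force: 0.8
```

Request:
{"api": "move_arm", "payload": {"rows": [[0,0,0,0.003,0],[0,0,0,0.006,0],[0,0,0,0.006,0],[0,0,0,0.006,0],[0,0,0,0.006,0]]}}

```text
time_s: 7.38
eef_pos: [0.4881, -0.0493, 0.2292]
tool_rot: [-2.365, -2.067, 0.0]
contact_force: [-2.1, -0.2, 4.9]
opening: 0.001
gripper_force: 2.6
```

Firmly on the stop; let up and go to G#.

Request:
{"api": "move_arm", "payload": {"rows": [[0,0,0,-0.02,0],[0,0,0,-0.05,0],[0,0,0,-0.08,0],[0,0,0,-0.11,0],[0,0,0,-0.11,0]]}}

```text
time_s: 7.8
eef_pos: [0.4891, -0.0495, 0.2584]
tool_rot: [2.363, 2.065, 0.004]
contact_force: [1.8, -0.1, 0.7]
opening: 0.001
gripper_force: 0.0
```

Request:
{"api": "move_arm", "payload": {"rows": [[0,-0.04,0,0,0],[0,-0.08,0,0,0],[0,-0.108,0,0,0],[0,-0.108,0,0,0],[0,-0.108,0,0,0]]}}

```text
time_s: 8.22
eef_pos: [0.4842, -0.0768, 0.2558]
tool_rot: [-2.367, -2.064, 0.0]
contact_force: [0.6, -0.3, 0.3]
opening: -0.001
gripper_force: 0.0
```

```bash
python3 p.py .4853 -.076 .24 -7.7
```

```text
t 8.2167 pos [ 0.4842 -0.0768  0.2558] ty yaw -7.81 tool z [-7.e-04  4.e-04 -1.e+00] F [ 0.62 -0.27  0.32] open -0.0014436977406458815 q [-0.3   0.12  2.04  0.    0.99 -0.16]
norm shift [0.004 0.004 0.063] mm [ 0.9  1.  15.8] spin -0.0012
```

Request:
{"api": "move_arm", "payload": {"rows": [[0,0.003,0.003,0.02,0],[0,0.003,0.003,0.04,0],[0,0.003,0.003,0.06,0],[0,0.003,0.003,0.075,0],[0,0.003,0.003,0.075,0]]}}

```text
time_s: 8.63
eef_pos: [0.4846, -0.0749, 0.236]
tool_rot: [-2.363, -2.066, 0.002]
contact_force: [0.1, -0.5, -0.5]
opening: -0.002
gripper_force: 0.0
```

Request:
{"api": "move_arm", "payload": {"rows": [[0,0,0,0.005,0],[0,0,0,0.01,0],[0,0,0,0.015,0],[0,0,0,0.02,0],[0,0,0,0.02,0]]}}

```text
time_s: 9.05
eef_pos: [0.4853, -0.0753, 0.2324]
tool_rot: [2.366, 2.067, 0.0]
contact_force: [-0.7, 0.3, 1.3]
opening: 0.0
gripper_force: 0.6
```

Request:
{"api": "move_arm", "payload": {"rows": [[0,0,0,0.003,0],[0,0,0,0.006,0],[0,0,0,0.009,0],[0,0,0,0.012,0],[0,0,0,0.012,0]]}}

```text
time_s: 9.47
eef_pos: [0.4852, -0.0753, 0.2294]
tool_rot: [-2.365, -2.067, 0.001]
contact_force: [-0.9, -0.0, 1.3]
opening: -0.002
gripper_force: 1.0
```

Request:
{"api": "move_arm", "payload": {"rows": [[0,0,0,0.002,0],[0,0,0,0.004,0],[0,0,0,0.004,0],[0,0,0,0.004,0],[0,0,0,0.004,0]]}}

```text
time_s: 9.88
eef_pos: [0.4853, -0.0754, 0.2292]
tool_rot: [-2.365, -2.067, 0.001]
contact_force: [-3.8, 0.5, 6.5]
opening: 0.0
gripper_force: 3.6
```

On the stop; let up and go to A#.

Request:
{"api": "move_arm", "payload": {"rows": [[0,0,0,-0.02,0],[0,0,0,-0.05,0],[0,0,0,-0.08,0],[0,0,0,-0.11,0],[0,0,0,-0.11,0]]}}

```text
time_s: 10.3
eef_pos: [0.4863, -0.0757, 0.2581]
tool_rot: [2.363, 2.065, 0.003]
contact_force: [0.5, 0.3, -0.4]
opening: 0.001
gripper_force: 0.0
```

Request:
{"api": "move_arm", "payload": {"rows": [[0,-0.04,0,0,0],[0,-0.08,0,0,0],[0,-0.109,0,0,0],[0,-0.109,0,0,0],[0,-0.109,0,0,0]]}}

```text
time_s: 10.72
eef_pos: [0.4813, -0.1031, 0.2555]
tool_rot: [-2.367, -2.064, 0.0]
contact_force: [-0.4, -0.7, -0.7]
opening: 0.001
gripper_force: 0.0
```

```bash
python3 p.py .4816 -.1027 .24 -7.7
```

```text
t 10.7167 pos [ 0.4813 -0.1031  0.2555] ty yaw -7.81 tool z [-8.e-04  5.e-04 -1.e+00] F [-0.37 -0.67 -0.72] open 0.0011009413301116412 q [-0.35  0.12  2.03  0.    0.99 -0.22]
norm shift [0.002 0.001 0.062] mm [ 0.5  0.2 15.5] spin -0.0012
```

Request:
{"api": "move_arm", "payload": {"rows": [[0,0,0,0.02,0],[0,0,0,0.04,0],[0,0,0,0.06,0],[0,0,0,0.075,0],[0,0,0,0.075,0]]}}

```text
time_s: 11.13
eef_pos: [0.481, -0.1019, 0.2358]
tool_rot: [-2.364, -2.066, 0.002]
contact_force: [0.5, -0.4, 0.0]
opening: 0.002
gripper_force: 0.0
```

Request:
{"api": "move_arm", "payload": {"rows": [[0,0,0,0.005,0],[0,0,0,0.01,0],[0,0,0,0.015,0],[0,0,0,0.02,0],[0,0,0,0.02,0]]}}

```text
time_s: 11.55
eef_pos: [0.4817, -0.1023, 0.2322]
tool_rot: [2.366, 2.067, 0.0]
contact_force: [0.1, 0.5, 0.8]
opening: -0.001
gripper_force: 0.6
```

Request:
{"api": "move_arm", "payload": {"rows": [[0,0,0,0.003,0],[0,0,0,0.006,0],[0,0,0,0.009,0],[0,0,0,0.012,0],[0,0,0,0.012,0]]}}

```text
time_s: 11.97
eef_pos: [0.4816, -0.1024, 0.2294]
tool_rot: [-2.365, -2.067, 0.001]
contact_force: [-2.2, 0.1, 3.2]
opening: 0.002
gripper_force: 1.6
```

Request:
{"api": "move_arm", "payload": {"rows": [[0,0,0,0.002,0],[0,0,0,0.004,0],[0,0,0,0.004,0],[0,0,0,0.004,0],[0,0,0,0.004,0]]}}

```text
time_s: 12.38
eef_pos: [0.4817, -0.1024, 0.2291]
tool_rot: [-2.365, -2.067, 0.001]
contact_force: [-3.4, 0.9, 9.3]
opening: 0.001
gripper_force: 4.4
```

Request:
{"api": "move_arm", "payload": {"rows": [[0,0,0,0,0],[0,0,0,0,0],[0,0,0,0,0],[0,0,0,0,0],[0,0,0,0,0]]}}

```text
time_s: 12.8
eef_pos: [0.4817, -0.1024, 0.2291]
tool_rot: [-2.365, -2.067, 0.001]
contact_force: [-3.9, 1.1, 8.5]
opening: -0.002
gripper_force: 4.4
```

```bash
python3 - <<'E'
from h import *
c=bot.camera("scene"); f=c["frame"][110:240,180:340,::-1]; cv2.imwrite("pics/c.png",cv2.resize(f,(640,520),interpolation=cv2.INTER_CUBIC)); print(bot.sense()["contact_force"])
E
```

```text
[-4.49491682  0.16648266  8.94723059]
```

View pics/c.png

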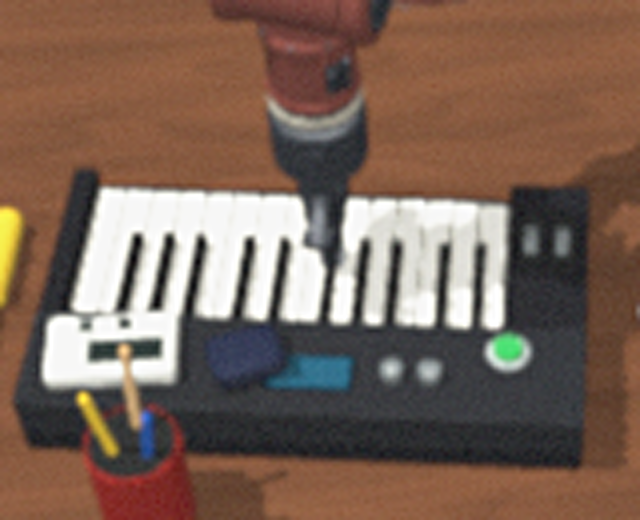

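The fingers (about 328,255) are on A#, the fifth black key from the low (right) side. G# and F# (365 and 395) are up, and the metronome and earbud case are where they were.

```bash
python3 -c "
from plant import bot
print(bot.hand_in())"
```

```text
the job is handed in; nothing more can be done
None
```

The job is handed in: power button pressed fully in and released, F# then G# each pressed to the stop and let up, and A# still held down with about 9 N; no verdict came back from the hand-in.

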